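# Park the temperature probe in the clear well and shutter the jammed one

## Task

Take the temperature probe out of its wooden stand and push it fully home, collar down on the grey block, in whichever of the block's two wells is clear: the other has a broken stub stuck out of sight halfway down, and only by feel can you tell which. Then slide the block's shutter all the way over the mouth of the jammed well. Leave the battery packs, the lug and the insulator where they are.

Things in the scene. Friction and masses are not known exactly. Their poses are not given: they have to be found in the camera images.
- block: grey painted dry-well block, fixed, 70 (x) x 180 (y) x 110 mm high, standing on the iron plate (plate top is 20 mm above the work surface); origin at the centre of its underside. Two vertical round wells open in its top. Along the top two steel guide rails, 6 mm wide and 6 mm high, run parallel to the block's y at x = -27 and +27 mm
- well_a (a point): centre of the mouth of the well at the block's -y end, level with the block's top (110 mm above its underside); axes as the block's. Round bore 14.5 mm wide with a 2.5 mm chamfer, over 100 mm deep. A dark metal contact cup, 14 to 24 mm down at the start, closes the view; the probe's tip pushes it down ahead of itself against about 5 N of steady friction, and it does not spring back
- well_b (a point): centre of the mouth of the well at the block's +y end, 120 mm from well_a; otherwise the same. In one of the two wells, either one by chance, a broken stub below the cup stops the probe dead when its tip is 40 to 60 mm below the mouth; in the other the probe goes the whole way
- shutter (a joint): position (m) of the sliding shutter along the block's y: 0 midway between the wells, -0.06 (end stop) centred over well_a, +0.06 (end stop) centred over well_b; friction about 2 N, stays where left. It is an aluminium plate 46 (x) x 40 (y) mm, its top 5 mm above the block's top, with a black upright grip on it
- shutter_grip (a point): point on the vertical axis of the shutter's black grip, 30 mm above the block's top; the grip is 16 (x) x 26 (y) mm and rises to 42 mm above the block's top. Moves with the shutter
- probe: temperature probe, 144 mm long, upright at the start with its tip in the wooden stand: steel rod 12 mm diameter and 95 mm long with a small chamfer at the tip, then a steel collar 34 mm diameter and 5 mm thick, then a black round handle 28 mm diameter and 44 mm long on top. Origin at the tip's end, z up along the rod to the handle. About 0.14 kg
- probe_tip (a point): centre of the lower end of the probe's rod; fully home it is 95 mm below the well's mouth
- probe_grip (a point): point on the probe's axis in its handle, 125 mm above the tip (19 mm below the handle's top)
- stand: wooden stand, fixed, 70 x 70 x 55 mm high with one vertical 14 mm hole 45 mm deep in the centre of its top, which holds the probe's tip; origin at the centre of its underside
- pack_1: bystander: sea-green battery pack of three cells, 50 x 100 mm, 55 mm high; origin at the centre of its underside
- pack_2: bystander: a second pack like pack_1
- lug: bystander: brass terminal lug lying flat, about 110 mm long (x), 30 mm wide, 18 mm high; origin on the underside
- insulator: bystander: ribbed cream ceramic insulator standing upright, 48 mm diameter, 72 mm high; origin at the centre of its underside
There are look-alikes about, which are no part of the job. Of the things that look like the probe, the smallest one is meant.

How it is judged:
By the outcome, as a careful person would: the job done as asked, in the order asked, and still so for the second after the job is handed in, with the robot touching nothing.
It also fails if it takes over 61 s, if anything falls off the work surface, if the arm or the gripper's body presses on something with over 40 N, if the wrist force passes 120 N, or if a joint passes its speed limit or range.

## Robot

A 6-joint arm with a two-finger parallel gripper is mounted at the origin on the work surface. World frame = base frame: x ahead of the robot, y to its left, z up, the work surface at z = 0. Lengths are in m, angles in rad, forces in N, time in s.
With the tool pointing down it reaches from about 0.35 to 0.975 m from the base axis. Payload 4.9 kg.
Tool frame: the origin (TCP) lies at the very end of the fingers, on their centre line; the grasp point (between the pads) lies 19 mm behind it; z points along the fingers, y is the line along which they close (so a half turn about z gives the same grasp; the last joint's range is limited). The gripper opens to 85 mm and grips with 20 to 120 N. Pads are 22 mm wide; open, the fingers measure 114 mm over their backs; the gripper's body (76 mm by 85 mm) begins 54 mm behind the grasp point. The pads swing forward as they close: fully open they stand 13 mm farther back than shut.
Start: joints at [1.106, 0.053, 1.613, -0, 1.476, -0.119], TCP at [0.212, 0.588, 0.231] pointing down, gripper open.
Joint ranges: [-3.01, 3.01], [-1.01, 2.22], [0.06, 2.58], [-1.02, 4.17], [0.09, 2.62], [-3.14, 3.14]. Speed limits (rad/s): [2.57, 2.57, 3.14, 3.14, 3.14, 3.14].

## Interface

Orientations are given as a unit quaternion [w, x, y, z].
In Python, from plant import manip gives the robot as it stands.
- The arm moves only by the shell command python3 -m pendant 'ROWS'. ROWS is JSON, a list of rows, each a list of 3 entries, a list of its own where there are three numbers: the opening, from 0 (shut) to 1 (fully open), then the shift along the tool's x, y, z in units of 12 cm (1.0 is 12 cm), then the turn about the tool's z in units of pi rad (1.0 is pi rad). In form: [[gripper, [dx, dy, dz], roll], ...]. A call has 1 to 10 rows; each row is the pose to reach, as a shift and turn from the pose commanded when the call began, along the tool's axes at that moment, turning the shorter way round; what a row does not reach only later rows make up. A row lasts 1/10 s, in which the tool goes at most 50 mm and 8.59 degrees, less where a joint would pass 70% of its speed; a pose out of reach is approached as far as the arm can. A call with a number of a shift or a turn outside -1 to 1 is refused whole. A call with a gripper value outside its range is refused whole. The fingers move at their own pace and stop on an object; the grip force is fixed at half the most. Time passes only in rows, so rows that repeat a pose let the fingers close. It gives the time, the measured TCP pose, the force, the opening and the grip force at its end, in the units of the state.
- manip.state(): the state, without advancing time (a new reading comes with each control period).
- manip.grab_frame(name): name is "scene" or "top"; returns a dict with "img" (384x512x3 uint8, red, green, blue), "fx", "fy", "cx", "cy" (pixels), "eye" and "rotation" of the camera in the world. Camera axes: x right, y down, z forward; pixel columns grow to the right and rows downward; lengths in m; the calibration is good to about 2 mm. A picture is of the moment at which its call begins. There is no depth.
- manip.job_done(): hands the job in; it is judged then, once.
The state is a dict: "time": time; "joint_pos": joint angles; "joint_vel": joint speeds; "joint_efforts": joint torques, N m; "tool_pos": TCP position; "tool_rot": TCP orientation; "contact_force": force on the tool from outside, world axes, zero at the start; "ft_torque": the same for the moment, N m; "gripper_width": opening from 0.0 (shut) to 1.0 (fully open); "grasp_force": force on a finger pad.
Only numpy, scipy, OpenCV 4.12 (cv2) and the standard library are available. Lean on these libraries where they do the work, as an engineer would, in place of code of your own. Each camera call takes 0.05 s, during which the arm holds its last target. There are 200 camera calls.

## Working session

There is one attempt and no reset: what is moved stays moved. The work goes in short steps, Python scripts to look and compute and a shell command to move; the robot and the scene stay as the last step left them, time stands still between calls to the robot, and variables do not carry over. Pictures are saved under pics/ and viewed, at most 10 in all, crops included, and the job is handed in when it is done.

```bash
mkdir -p pics; ls
python3 - <<'E'
from plant import manip
import cv2,numpy as np
for n in("scene","top"):
    f=manip.grab_frame(n); cv2.imwrite(f"pics/{n}0.png",f["img"][:,:,::-1]); np.save(f"pics/{n}0.npy",f,allow_pickle=True)
    print(n,f["fx"],f["fy"],f["cx"],f["cy"],np.round(f["eye"],4),np.round(f["rotation"],4).tolist())
s=manip.state(); print({k:np.round(v,4).tolist() for k,v in s.items()})
E
```

```text
pics
scene 468.00900409778586 468.00900409778586 252.30481065290004 198.08902639713946 [1.2666 0.2231 1.1631] [-0.1974, 0.5738, 0.7508, -0.2611]
top 403.7516628249603 403.7516628249603 252.69136752713825 190.86376641239343 [ 0.3408 -0.0159  1.2756] [-0.0452, 0.7108, -0.7007, 0.0419]
{'time': 0.1, 'joint_pos': [1.106, 0.0533, 1.6142, -0.0, 1.476, -0.119], 'joint_vel': [-0.0006, -0.0003, -0.0024, -0.0014, -0.0003, -0.0013], 'joint_efforts': [-0.0001, -39.4905, -37.1363, -0.0002, 0.0039, -0.0], 'tool_pos': [0.2116, 0.5875, 0.2302], 'tool_rot': [-0.0003, 0.172, 0.9851, -0.0009], 'contact_force': [-0.068, 0.4813, -0.0856], 'ft_torque': [0.0216, -0.0401, -0.0232], 'grasp_force': 0.0, 'gripper_width': 0.9993}
```

View pics/scene0.png

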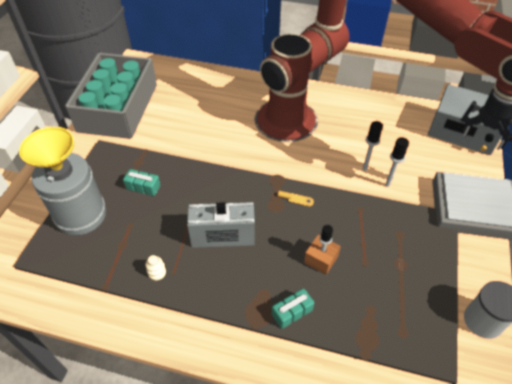

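View pics/top0.png

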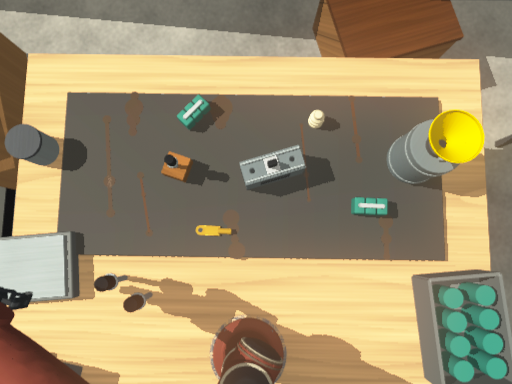

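The scene view shows the probe in its wooden stand (handle at scene (326,234), top (171,160)), the block (scene (222,224), top (273,166)), and the packs, lug and insulator. Probe look-alikes are the black-handled rods at scene (375,132) and (399,148), top (105,283) and (135,302). They are larger and not in the wooden stand, so I choose the one in the stand and check it in a crop.

```bash
cat > h.py <<'E'
import numpy as np,cv2
from scipy.spatial.transform import Rotation as R
def load(p): return np.load(p,allow_pickle=True).item()
def rot(f):
    r=np.array(f["rotation"],float)
    return r if r.shape==(3,3) else R.from_quat(r[[1,2,3,0]]).as_matrix()
def ray(f,u,v):
    d=rot(f)@np.array([(u-f["cx"])/f["fx"],(v-f["cy"])/f["fy"],1]); return np.array(f["eye"]),d/np.linalg.norm(d)
def onz(f,u,v,z):
    e,d=ray(f,u,v); return e+d*(z-e[2])/d[2]
def proj(f,p):
    c=rot(f).T@(np.array(p)-f["eye"]); return np.array([c[0]/c[2]*f["fx"]+f["cx"],c[1]/c[2]*f["fy"]+f["cy"]])
def tri(f,a,g,b):
    e1,d1=ray(f,*a);e2,d2=ray(g,*b)
    t=np.linalg.lstsq(np.c_[d1,-d2],e2-e1,rcond=None)[0]
    p,q=e1+t[0]*d1,e2+t[1]*d2; return (p+q)/2,np.linalg.norm(p-q)
E
python3 - <<'E'
from h import *
S,T=load("pics/scene0.npy"),load("pics/top0.npy")
def crop(f,u,v,w,h,k): return cv2.resize(f["img"][v:v+h,u:u+w,::-1],None,fx=k,fy=k,interpolation=cv2.INTER_CUBIC)
a=crop(S,180,195,80,60,5);b=crop(S,295,215,60,60,5);c=crop(T,232,138,80,60,5);d=crop(T,150,138,60,60,5)
cv2.imwrite("pics/crop.png",np.vstack([np.hstack([a,b]),np.hstack([c,d])]))
print(proj(T,[.2116,.5875,.23]),proj(S,[0,0,0]))
E
```

```text
[ 15.87369828 288.64090301] [285.89329753 119.31736864]
```

View pics/crop.png

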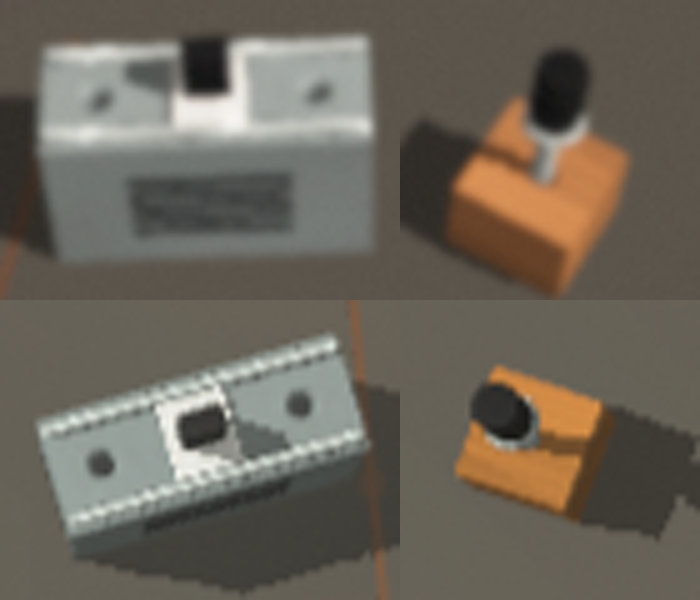

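The crops confirm the choice. There is one black-handled probe with collar and rod, standing in the wooden stand (handle top at scene (327,225), top (248/5 region ≈ (168,159))). Wells are at scene ≈(200,214.5) and (243.5,213.5), top ≈(252,170.5) and (292,158.5). The shutter is between them.

Run:
```python
from h import *
S,T=load("pics/scene0.npy"),load("pics/top0.npy")
def up(f,u,v,w,h,k=8):
    return cv2.resize(f["img"][v:v+h,u:u+w],None,fx=k,fy=k,interpolation=cv2.INTER_CUBIC)
def blob(f,u,v,w,h,fn,k=8):
    im=up(f,u,v,w,h,k).astype(int); m=fn(im).astype(np.uint8)
    n,l,st,_=cv2.connectedComponentsWithStats(m); i=1+np.argmax(st[1:,4])
    return (l==i).astype(np.uint8),im
px=lambda p,u,v,k=8:(np.array(p)+.5)/k-.5+np.array([u,v])
# wells: weighted darkness centroid
def well(f,u,v):
    r=7;u0,v0=u-r,v-r
    g=cv2.cvtColor(f["img"],cv2.COLOR_RGB2GRAY)[v0:v0+2*r,u0:u0+2*r].astype(float)
    g=cv2.resize(g,None,fx=8,fy=8,interpolation=cv2.INTER_CUBIC)
    bg=np.median(g); m=(g<(bg+g[48:64,48:64].min())/2).astype(np.uint8)
    n,l,st,ce=cv2.connectedComponentsWithStats(m); i=l[56,56] or 1+np.argmax(st[1:,4])
    return px(ce[i],u0,v0),st[i][:5]/8
W=[]
for n,a,b in(("wl",(200,215),(252,171)),("wr",(244,214),(292,159))):
    s,ss=well(S,*a);t,tt=well(T,*b); p,e=tri(S,s,T,t); W.append(p)
    print(n,s.round(1),t.round(1),"tri",p.round(4),e.round(4),"z.13 S",onz(S,*s,.13).round(4),"T",onz(T,*t,.13).round(4),ss[2:4],tt[2:4])
print("dist",np.linalg.norm(W[0]-W[1]))
blk=lambda im:(im.max(2)<62)
for n,f,c in(("S",S,(305,215,40,40)),("T",T,(150,145,40,36))):
    m,im=blob(f,*c,lambda im:(im.max(2)<58)); cs,_=cv2.findContours(m,0,1); cc=max(cs,key=cv2.contourArea)
    r=cv2.minAreaRect(cc); print(n,"handle",px(cv2.boxPoints(r),c[0],c[1]).round(1).tolist(),(np.array(r[1])/8).round(1))
for n,f,c in(("S",S,(290,220,65,60)),("T",T,(150,138,60,55))):
    m,im=blob(f,*c,lambda im:(im[...,0]-im[...,2]>45)&(im[...,0]>(150 if n=="T" else 110))); cs,_=cv2.findContours(m,0,1); h=cv2.convexHull(max(cs,key=cv2.contourArea))
    a=cv2.approxPolyDP(h,12,True)[:,0]; print(n,"stand",px(a,c[0],c[1]).round(1).tolist())
for n,f,c in(("S",S,(190,200,60,20)),("T",T,(262,150,22,28))):
    m,im=blob(f,*c,lambda im:(im.max(2)<55)); cs,_=cv2.findContours(m,0,1); cc=max(cs,key=cv2.contourArea)
    r=cv2.minAreaRect(cc); print(n,"grip",px(cv2.boxPoints(r),c[0],c[1]).round(1).tolist(),px(r[0],c[0],c[1]))
```

```text
wl [199.9 214.8] [251.8 170.4] tri [ 0.5627 -0.0598  0.1382] 0.1161 z.13 S [ 0.5765 -0.1174  0.13  ] T [ 0.5419 -0.006   0.13  ] [4.125 4.125] [5.25  5.125]
wr [243.5 213.3] [291.4 158.5] tri [ 0.5629 -0.0581  0.157 ] 0.1196 z.13 S [ 0.5405 -0.0037  0.13  ] T [ 0.5783 -0.1199  0.13  ] [4.75 4.  ] [4.875 5.125]
dist 0.018888185925948646
S handle [[319.5, 239.1], [323.1, 223.5], [333.3, 225.9], [329.7, 241.5]] [10.5 16. ]
T handle [[162.5, 159.5], [168.0, 152.8], [177.7, 160.8], [172.1, 167.5]] [12.5  8.7]
S stand [[317.3, 234.1], [340.4, 245.9], [337.9, 256.4], [326.8, 273.2], [305.3, 252.7]]
T stand [[163.8, 162.4], [185.2, 168.8], [182.3, 178.8], [161.3, 172.4]]
S grip [[216.4, 202.5], [223.9, 202.1], [224.4, 212.5], [216.9, 212.8]] [220.39720917 207.47226858]
T grip [[268.1, 165.5], [275.6, 160.0], [278.0, 163.3], [270.5, 168.8]] [273.01239014 164.39012909]
```

I paired the wells crosswise, because the scene camera faces the robot. Each well's two single-view estimates agree within about 2.5 mm once re-paired, and the spacing comes to 119.5 mm. Next I redo the triangulation and work out the first move.

```bash
cat >> h.py <<'E'
def delta(target,yaw_y_deg,s=None):
    """shift (units .12 m, tool axes) and roll (units pi) from current TCP to target; yaw_y = world angle of tool y"""
    from plant import manip
    s=s or manip.state(); q=np.array(s["tool_rot"]); M=R.from_quat(q[[1,2,3,0]]).as_matrix()
    d=M.T@(np.array(target)-s["tool_pos"]); a=np.degrees(np.arctan2(M[1,1],M[0,1]))
    t=-((yaw_y_deg-a+90)%180-90)
    return (d/.12).round(3),round(t/180,4)
E
python3 - <<'E'
from h import *
S,T=load("pics/scene0.npy"),load("pics/top0.npy")
for n,a,b in(("P",(243.5,213.3),(251.8,170.4)),("Q",(199.9,214.8),(291.4,158.5)),("handletop",(327.3,228.4),(168.7,159.1)),
  ("grip",(220.4,204.5),(272.4,163.4))):
    p,e=tri(S,a,T,b); print(n,p.round(4),"gap",e.round(4))
# probe vertical axis from each image's axis line
for z in(.13,.174): print("hand",z,onz(S,327.3,228.4,z).round(4),onz(T,168.7,159.1,z).round(4))
def plane(f,a,b): n=np.cross(ray(f,*a)[1],ray(f,*b)[1]); n/=np.linalg.norm(n); return n,n@f["eye"]
n1,c1=plane(S,(328.2,224.7),(324.6,240.3)); n2,c2=plane(T,(165.2,156.2),(174.9,164.2))
for z in(.11,.15): print("axis",z,np.linalg.solve(np.c_[n1[:2],n2[:2]].T,[c1-n1[2]*z,c2-n2[2]*z]).round(4))
c=onz(T,0,0,.075)
# stand corners from crop (top face), T
st=[(168.9,151.7),(190.4,158.3),(183.5,181.0),(161.0,173.5)]
pts=np.array([onz(T,u,v,.075) for u,v in st]); print(pts.round(3).tolist(),pts.mean(0).round(4),np.linalg.norm(np.diff(pts,axis=0),axis=1).round(3))
ss=[(317.3,234.1),(340.4,245.9),(305.3,252.7)]; print("S stand ctr",(onz(S,*ss[1],.075)+onz(S,*ss[2],.075)).round(4)/2)
E
```

```text
P [ 0.5414 -0.0049  0.1309] gap 0.0026
Q [ 0.5776 -0.1184  0.1313] gap 0.0028
handletop [0.5624 0.2253 0.175 ] gap 0.0013
grip [ 0.5556 -0.0633  0.1685] gap 0.0005
hand 0.13 [0.5301 0.2261 0.13  ] [0.5716 0.2345 0.13  ]
hand 0.174 [0.5615 0.2259 0.174 ] [0.5628 0.2249 0.174 ]
axis 0.11 [0.565  0.2255]
axis 0.15 [0.5642 0.2258]
[[0.606, 0.247, 0.075], [0.586, 0.181, 0.075], [0.516, 0.199, 0.075], [0.538, 0.268, 0.075]] [0.5616 0.2237 0.075 ] [0.069 0.072 0.072]
S stand ctr [0.5622 0.2263 0.075 ]
```

```bash
python3 -c "
from h import *
print(delta([.5625,.225,.235],17.7),delta([.5625,.225,.138],17.7))"
```

```text
(array([-3.775, -1.851, -0.038]), np.float64(0.2916)) (array([-3.775, -1.849,  0.771]), np.float64(0.2916))
```

```bash
python3 -m pendant '[[1,[-0.4,-0.2,0],0],[1,[-0.8,-0.4,-0.04],0],[1,[-0.94,-0.46,-0.04],0]]'; python3 -m pendant '[[1,[-0.4,-0.2,0],0],[1,[-0.8,-0.4,0],0],[1,[-0.94,-0.46,0],0]]'
python3 -m pendant '[[1,[-0.4,-0.2,0],0],[1,[-0.8,-0.4,0],0],[1,[-0.94,-0.46,0],0]]'
python3 -m pendant '[[1,[-0.4,-0.2,0],0.04],[1,[-0.8,-0.4,0],0.08],[1,[-0.95,-0.46,0],0.13],[1,[-0.95,-0.46,0],0.18],[1,[-0.95,-0.46,0],0.22],[1,[-0.95,-0.46,0],0.26],[1,[-0.95,-0.46,0],0.29],[1,[-0.95,-0.46,0],0.29],[1,[-0.95,-0.46,0],0.29]]'
python3 -c "
from h import *
print(delta([.5625,.225,.138],17.7))"
```

```text
time: 0.4
tool_pos: [0.3008, 0.4957, 0.2359]
tool_rot: [0.0, 0.173, 0.985, -0.0]
contact_force: [0.1, 0.6, -0.2]
gripper_width: 1.001
grasp_force: 0.0
time: 0.7
tool_pos: [0.3884, 0.405, 0.2356]
tool_rot: [0.0, 0.173, 0.985, -0.001]
contact_force: [-0.9, 0.6, -0.2]
gripper_width: 1.002
grasp_force: 0.0
time: 1.0
tool_pos: [0.4758, 0.3147, 0.2356]
tool_rot: [0.0, 0.173, 0.985, -0.001]
contact_force: [0.5, 1.0, -0.3]
gripper_width: 1.002
grasp_force: 0.0
time: 1.9
tool_pos: [0.5624, 0.2269, 0.2357]
tool_rot: [-0.0, 0.587, 0.81, -0.0]
contact_force: [-0.6, 0.1, -0.1]
gripper_width: 0.996
grasp_force: 0.0
(array([-0.015, -0.003,  0.814]), np.float64(0.0022))
```

```bash
python3 -m pendant '[[1,[-0.015,0,0.2],0],[1,[-0.015,0,0.4],0],[1,[-0.015,0,0.6],0],[1,[-0.015,0,0.76],0],[1,[-0.015,0,0.81],0],[1,[-0.015,0,0.81],0]]'
python3 -m pendant '[[0,[0,0,0],0],[0,[0,0,0],0],[0,[0,0,0],0],[0,[0,0,0],0],[0,[0,0,0],0],[0,[0,0,0],0],[0,[0,0,0],0]]'
python3 -c "
from h import *
from plant import manip
f=manip.grab_frame('scene');g=manip.grab_frame('top')
a=cv2.resize(f['img'][170:290,260:380,::-1],None,fx=3,fy=3);b=cv2.resize(g['img'][100:220,110:230,::-1],None,fx=3,fy=3)
cv2.imwrite('pics/grasp.png',np.hstack([a,b]))"
```

```text
time: 2.5
tool_pos: [0.5624, 0.2251, 0.1377]
tool_rot: [-0.001, 0.588, 0.809, -0.001]
contact_force: [-0.6, -0.2, 0.5]
gripper_width: 1.0
grasp_force: 0.0
time: 3.2
tool_pos: [0.5636, 0.2253, 0.14]
tool_rot: [0.0, 0.588, 0.809, 0.0]
contact_force: [-1.2, -0.6, 5.5]
gripper_width: 0.312
grasp_force: 58.8
```

View pics/grasp.png

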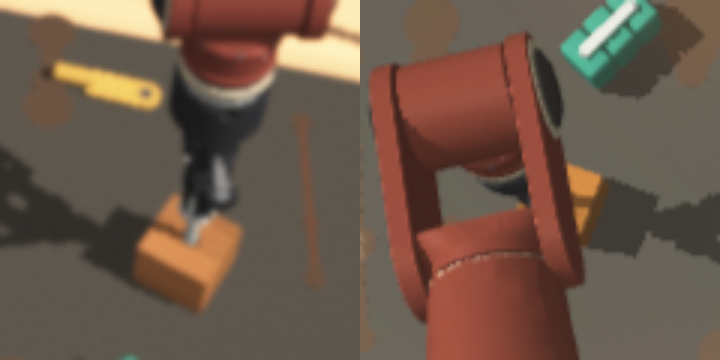

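The grasp holds: width is about 27 mm and pad force 59 N, with the probe between the fingers at scene ≈(326,243). I lift it straight out and go over the nearer well, P at (0.541,-0.005).

```bash
python3 -m pendant '[[0,[0,0,-0.2],0],[0,[0,0,-0.45],0],[0,[0,0,-0.8],0],[0,[0,0,-1],0],[0,[0,0,-1],0]]'; python3 -m pendant '[[0,[0,0,-0.1],0],[0,[0,0,-0.25],0],[0,[0,0,-0.25],0],[0,[0,0,-0.25],0]]'
python3 -c "
from h import *
from plant import manip
print(delta([.5414,-.0049,.285],17.7)); f=manip.grab_frame('scene')
np.save('pics/lift.npy',f,allow_pickle=True);print(np.round(manip.state()['tool_pos'],4))
print('tip expected',proj(f,np.array(manip.state()['tool_pos'])-[0,0,.11]))
cv2.imwrite('pics/lift.png',cv2.resize(f['img'][160:280,270:390,::-1],None,fx=5,fy=5))"
```

```text
time: 3.8
tool_pos: [0.5651, 0.2257, 0.2635]
tool_rot: [0.003, 0.588, 0.809, 0.003]
contact_force: [0.4, 0.2, -1.2]
gripper_width: 0.314
grasp_force: 60.2
time: 4.2
tool_pos: [0.5633, 0.2252, 0.2889]
tool_rot: [0.0, 0.588, 0.809, 0.0]
contact_force: [0.4, 0.5, -1.3]
gripper_width: 0.312
grasp_force: 60.2
(array([-1.768, -0.766,  0.032]), np.float64(0.0016))
[0.563  0.2252 0.2881]
tip expected [327.10762769 227.87727568]
```

View pics/lift.png

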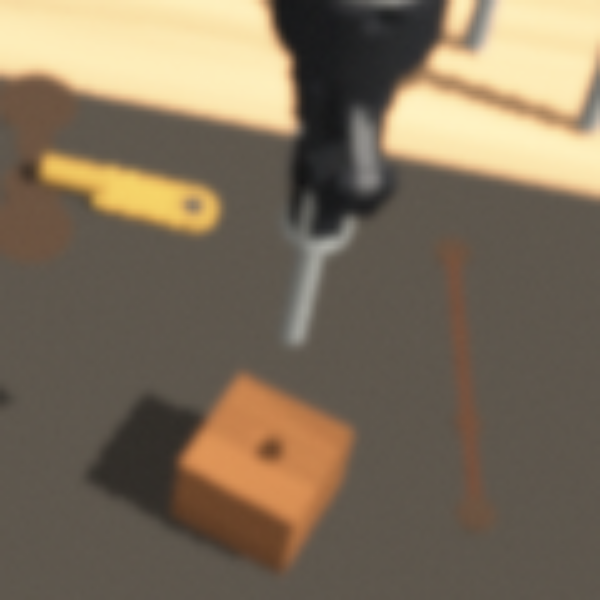

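The probe is out of the stand and hanging down, tip at scene ≈(328.6,228.3), within about 1.5 px of the expected position. I go over well P and check the tip against the well in the same image.

```bash
python3 -m pendant '[[0,[-0.35,-0.15,0],0],[0,[-0.7,-0.3,0],0],[0,[-0.88,-0.38,0],0],[0,[-0.88,-0.38,0],0]]'; python3 -m pendant '[[0,[-0.35,-0.15,0.03],0],[0,[-0.7,-0.3,0.03],0],[0,[-0.89,-0.385,0.1],0],[0,[-0.89,-0.385,0.15],0],[0,[-0.89,-0.385,0.15],0],[0,[-0.89,-0.385,0.15],0]]'
python3 - <<'E'
from h import *
from plant import manip
for n in('scene','top'):
    f=manip.grab_frame(n); np.save(f'pics/over_{n}.npy',f,allow_pickle=True)
    p=np.array(manip.state()['tool_pos']); print(p.round(4),n,'tip exp',proj(f,p-[0,0,.11]).round(1),'collar exp',proj(f,p-[0,0,.0125]).round(1),'well',proj(f,[.5414,-.0049,.131]).round(1))
    u,v=(195,140) if n=='scene' else (200,120)
    cv2.imwrite(f'pics/o_{n}.png',cv2.resize(f['img'][v:v+100,u:u+100,::-1],None,fx=4,fy=4,interpolation=cv2.INTER_CUBIC))
cv2.imwrite('pics/over.png',np.hstack([cv2.imread('pics/o_scene.png'),cv2.imread('pics/o_top.png')]))
E
```

```text
time: 4.65
tool_pos: [0.5519, 0.1081, 0.2878]
tool_rot: [-0.0, 0.589, 0.808, -0.001]
contact_force: [0.9, 0.3, -1.6]
gripper_width: 0.312
grasp_force: 60.2
time: 5.25
tool_pos: [0.5414, -0.0039, 0.2704]
tool_rot: [-0.001, 0.587, 0.809, 0.0]
contact_force: [0.5, 0.0, -1.9]
gripper_width: 0.313
grasp_force: 60.2
[ 0.5416 -0.0038  0.2708] scene tip exp [243.2 206.8] collar exp [242.4 183.5] well [243.  213.3]
[ 0.5417 -0.0039  0.2711] top tip exp [250.9 168.5] collar exp [250.6 161.7] well [251.4 170.5]
```

View pics/over.png

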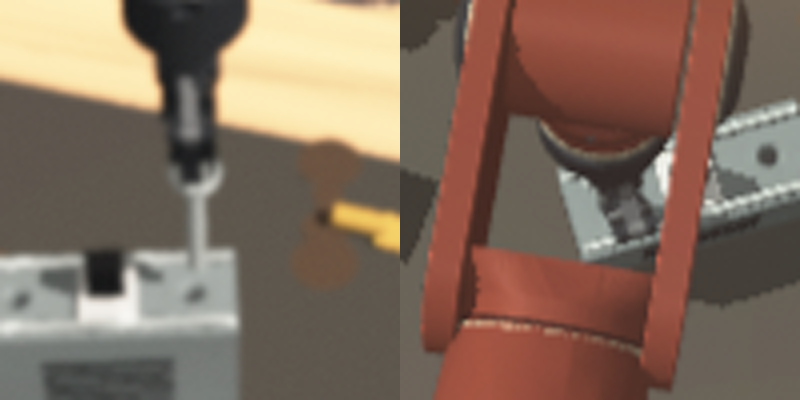

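In the scene crop the rod tip is at ≈(244.1,206), just above well P at ≈(243.6,213). In the top view the wrist hides the well. I fit the rod line sub-pixel to find the lateral offset.

Run:
```python
from h import *
f=load('pics/over_scene.npy'); g=cv2.cvtColor(f['img'],cv2.COLOR_RGB2GRAY).astype(float)
L=[]
for v in range(189,205):
    r=g[v,234:255]; bg=np.median(r); w=np.clip(r-bg-15,0,None); 
    if v<200: L.append((v,(w*np.arange(234,255)).sum()/w.sum()))
    print(v,r.astype(int).tolist() if v>199 else round(L[-1][1],2))
k=np.polyfit(*zip(*L),1); print('rod u at 206.8',np.polyval(k,206.8),'slope',k[0],'exp slope',(243.2-242.4)/23.3)
for v in range(209,217): print(v,g[v,236:252].astype(int).tolist())
d=rot(f).T; 
for ax in np.eye(3)[:2]: print(proj(f,np.array([.5414,-.0049,.131])+.001*ax)-proj(f,[.5414,-.0049,.131]))
```

```text
189 244.21
190 244.19
191 244.19
192 244.22
193 244.25
194 244.28
195 244.31
196 244.33
197 244.34
198 244.36
199 244.38
200 [88, 91, 89, 88, 88, 89, 92, 98, 116, 143, 170, 171, 141, 106, 92, 91, 90, 91, 90, 89, 88]
201 [95, 95, 96, 94, 94, 97, 99, 106, 118, 142, 168, 171, 147, 119, 108, 107, 109, 111, 107, 100, 91]
202 [124, 124, 125, 120, 119, 125, 128, 127, 125, 143, 169, 177, 163, 150, 148, 149, 150, 153, 146, 122, 99]
203 [171, 171, 169, 167, 166, 167, 169, 156, 137, 144, 172, 183, 182, 181, 183, 183, 186, 187, 175, 143, 106]
204 [200, 199, 198, 195, 192, 191, 187, 170, 143, 145, 171, 186, 189, 187, 186, 186, 189, 189, 177, 146, 108]
rod u at 206.8 244.5397411803053 slope 0.02046222783081323 exp slope 0.03433476394849712
209 [157, 168, 170, 171, 173, 174, 174, 171, 171, 172, 172, 172, 171, 172, 172, 172]
210 [161, 168, 171, 174, 177, 179, 174, 168, 162, 163, 168, 170, 170, 170, 172, 172]
211 [165, 169, 172, 176, 179, 175, 164, 151, 143, 145, 157, 167, 169, 170, 171, 171]
212 [166, 169, 171, 174, 175, 163, 145, 125, 117, 123, 144, 162, 168, 170, 172, 171]
213 [166, 168, 170, 171, 165, 148, 125, 106, 100, 114, 140, 159, 168, 170, 172, 172]
214 [168, 168, 168, 166, 158, 137, 116, 104, 109, 125, 147, 162, 168, 170, 171, 171]
215 [168, 168, 168, 166, 159, 145, 132, 128, 134, 146, 157, 166, 168, 170, 171, 170]
216 [168, 168, 168, 169, 167, 159, 154, 155, 158, 162, 164, 167, 169, 171, 170, 170]
[-0.10067285  0.28433172]
[0.3513029  0.07693936]
```

The rod at the well's height sits about 1–1.5 mm to +y of the well centre, so I correct by -1.3 mm in y and lower gently until about 10 mm in.

```bash
python3 -m pendant '[[0,[-0.01,-0.004,0.08],0],[0,[-0.01,-0.004,0.16],0],[0,[-0.01,-0.004,0.22],0],[0,[-0.01,-0.004,0.24],0],[0,[-0.01,-0.004,0.26],0],[0,[-0.01,-0.004,0.28],0],[0,[-0.01,-0.004,0.28],0]]'
```

```text
time: 6.05
tool_pos: [0.5413, -0.0065, 0.2372]
tool_rot: [-0.0, 0.588, 0.809, -0.0]
contact_force: [-0.5, -0.2, -1.5]
gripper_width: 0.313
grasp_force: 60.2
```

```bash
python3 -m pendant '[[0,[0,0,0.02],0],[0,[0,0,0.04],0],[0,[0,0,0.06],0],[0,[0,0,0.08],0],[0,[0,0,0.08],0]]'
```

```text
time: 6.55
tool_pos: [0.5411, -0.0064, 0.2271]
tool_rot: [-0.0, 0.588, 0.809, -0.0]
contact_force: [-0.7, 0.1, -0.9]
gripper_width: 0.308
grasp_force: 60.2
```

Tip is 13 mm in with no side force. On to about 35 mm, expecting the cup's 5 N.

```bash
python3 -m pendant '[[0,[0,0,0.03],0],[0,[0,0,0.06],0],[0,[0,0,0.09],0],[0,[0,0,0.12],0],[0,[0,0,0.15],0],[0,[0,0,0.18],0],[0,[0,0,0.18],0]]'
```

```text
time: 7.25
tool_pos: [0.5414, -0.0064, 0.2057]
tool_rot: [0.0, 0.588, 0.809, 0.0]
contact_force: [-0.5, -0.1, -0.1]
gripper_width: 0.309
grasp_force: 60.7
```

```bash
python3 -m pendant '[[0,[0,0,0.02],0],[0,[0,0,0.04],0],[0,[0,0,0.04],0]]';  python3 -m pendant '[[0,[0,0,0.02],0],[0,[0,0,0.03],0],[0,[0,0,0.03],0]]'
```

```text
time: 7.55
tool_pos: [0.5415, -0.0064, 0.201]
tool_rot: [0.0, 0.588, 0.809, 0.0]
contact_force: [0.0, -0.3, 2.1]
gripper_width: 0.312
grasp_force: 60.7
time: 7.85
tool_pos: [0.5414, -0.0064, 0.1975]
tool_rot: [0.0, 0.588, 0.809, 0.0]
contact_force: [-0.9, 0.2, 1.8]
gripper_width: 0.312
grasp_force: 60.7
```

```bash
python3 -m pendant '[[0,[0,0,0.015],0],[0,[0,0,0.03],0],[0,[0,0,0.03],0]]' | grep -E 'pos|contact'
```

```text
tool_pos: [0.5414, -0.0064, 0.1938]
contact_force: [-0.2, -0.2, 2.1]
```

```bash
python3 -m pendant '[[0,[0,0,0.015],0],[0,[0,0,0.03],0],[0,[0,0,0.03],0]]' | grep -E 'pos|contact'
```

```text
tool_pos: [0.5414, -0.0064, 0.1901]
contact_force: [-0.1, 0.8, 2.0]
```

```bash
python3 -m pendant '[[0,[0,0,0.015],0],[0,[0,0,0.03],0],[0,[0,0,0.03],0]]' | grep -E 'pos|contact'
```

```text
tool_pos: [0.5414, -0.0064, 0.1866]
contact_force: [0.9, -0.8, 1.9]
```

```bash
python3 -m pendant '[[0,[0,0,0.015],0],[0,[0,0,0.03],0],[0,[0,0,0.03],0]]' | grep -E 'pos|contact'
```

```text
tool_pos: [0.5413, -0.0064, 0.1829]
contact_force: [1.5, -0.5, 2.4]
```

```bash
python3 -m pendant '[[0,[0,0,0.015],0],[0,[0,0,0.03],0],[0,[0,0,0.03],0]]' | grep -E 'pos|contact'
```

```text
tool_pos: [0.5413, -0.0064, 0.1793]
contact_force: [-0.0, 0.8, 1.3]
```

```bash
python3 -m pendant '[[0,[0,0,0.015],0],[0,[0,0,0.03],0],[0,[0,0,0.03],0]]' | grep -E 'pos|contact'
```

```text
tool_pos: [0.5413, -0.0064, 0.1757]
contact_force: [0.5, 0.1, 2.3]
```

The tip is about 65 mm deep with no stop, so this well is clear. I continue toward the seat.

```bash
python3 -m pendant '[[0,[0,0,0.03],0],[0,[0,0,0.06],0],[0,[0,0,0.09],0],[0,[0,0,0.12],0],[0,[0,0,0.15],0],[0,[0,0,0.18],0],[0,[0,0,0.2],0],[0,[0,0,0.2],0]]' | grep -E 'pos|contact'
```

```text
tool_pos: [0.5412, -0.0064, 0.1514]
contact_force: [0.9, 0.3, 0.5]
```

```bash
python3 -m pendant '[[0,[0,0,0.015],0],[0,[0,0,0.03],0],[0,[0,0,0.03],0]]' | grep -E 'pos|contact'
```

```text
tool_pos: [0.5412, -0.0064, 0.1482]
contact_force: [1.0, -0.1, 1.2]
```

```bash
python3 -m pendant '[[0,[0,0,0.01],0],[0,[0,0,0.02],0],[0,[0,0,0.02],0]]' | grep -E 'pos|contact'
```

```text
tool_pos: [0.5413, -0.0064, 0.1459]
contact_force: [0.2, 0.3, 3.0]
```

```bash
python3 -m pendant '[[0,[0,0,0.01],0],[0,[0,0,0.02],0],[0,[0,0,0.02],0]]' | grep -E 'pos|contact'
```

```text
tool_pos: [0.5414, -0.0065, 0.145]
contact_force: [-4.3, 1.1, 10.1]
```

```bash
python3 -m pendant '[[0,[0,0,0.01],0],[0,[0,0,0.01],0]]' | grep -E 'pos|contact'
```

```text
tool_pos: [0.5414, -0.0065, 0.145]
contact_force: [-6.8, 1.4, 14.4]
```

It stopped dead at TCP z = 0.145 with the force rising, exactly where the collar should seat. A little more press, then release, rise straight up and look.

```bash
python3 -m pendant '[[0,[0,0,0.01],0],[0,[0,0,0.01],0]]' | grep -E 'pos|contact'; python3 -m pendant '[[0.3,[0,0,0],0],[0.5,[0,0,0],0],[0.7,[0,0,0],0],[1,[0,0,0],0],[1,[0,0,0],0],[1,[0,0,0],0]]'; python3 -m pendant '[[1,[0,0,-0.1],0],[1,[0,0,-0.4],0],[1,[0,0,-0.8],0],[1,[0,0,-0.8],0],[1,[0,0,-0.8],0]]'
python3 - <<'E'
from h import *
from plant import manip
f=manip.grab_frame('scene'); np.save('pics/seat.npy',f,allow_pickle=True)
mid=np.array([.5595,-.0617]); P=np.array([.5414,-.0049]);
print('collar top exp',proj(f,[*P,.136]).round(1),'handle top',proj(f,[*P,.179]).round(1))
print(delta([*mid,.235],17.7),np.round(manip.state()['tool_pos'],4))
cv2.imwrite('pics/seat.png',cv2.resize(f['img'][150:260,170:280,::-1],None,fx=5,fy=5,interpolation=cv2.INTER_CUBIC))
E
```

```text
tool_pos: [0.5415, -0.0065, 0.145]
contact_force: [-9.1, 0.7, 19.7]
time: 12.35
tool_pos: [0.541, -0.0064, 0.1406]
tool_rot: [-0.0, 0.588, 0.809, -0.0]
contact_force: [0.6, 0.4, 0.3]
gripper_width: 1.001
grasp_force: 0.0
time: 12.85
tool_pos: [0.5426, -0.0066, 0.2403]
tool_rot: [0.002, 0.588, 0.809, 0.001]
contact_force: [-0.0, 0.3, -0.3]
gripper_width: 1.0
grasp_force: 0.0
collar top exp [243.  212.2] handle top [242.7 202.5]
(array([-0.484,  0.   ,  0.026]), np.float64(0.0016)) [ 0.5415 -0.0065  0.238 ]
```

View pics/seat.png

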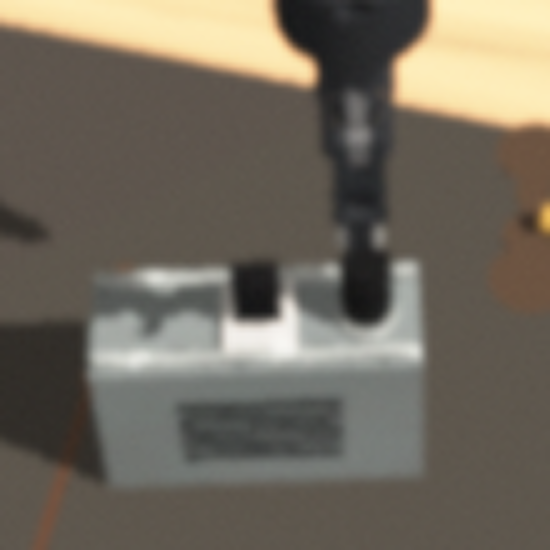

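The probe stands upright with its collar flat on the block at scene ≈(243,214), and the handle is free of the open fingers. Next I grasp the shutter grip (scene ≈(221,208)) and slide it toward the jammed well Q at the -y end.

```bash
python3 -m pendant '[[1,[-0.3,0,0],0],[1,[-0.485,0,0],0],[1,[-0.485,0,0],0],[1,[-0.485,0,0.2],0],[1,[-0.485,0,0.4],0],[1,[-0.485,0,0.6],0],[1,[-0.485,0,0.78],0],[1,[-0.485,0,0.78],0]]'; python3 -m pendant '[[0.5,[0,0,0],0],[0.3,[0,0,0],0],[0,[0,0,0],0],[0,[0,0,0],0],[0,[0,0,0],0],[0,[0,0,0],0]]'
python3 -c "
from h import *
print(delta([.5776,-.1184,.145],17.7))"
```

```text
time: 13.7
tool_pos: [0.5557, -0.0603, 0.1383]
tool_rot: [-0.005, 0.588, 0.809, -0.002]
contact_force: [-0.8, 1.4, -0.4]
gripper_width: 1.003
grasp_force: 0.0
time: 14.3
tool_pos: [0.5589, -0.0623, 0.1449]
tool_rot: [-0.0, 0.588, 0.809, -0.001]
contact_force: [-4.6, -1.3, 5.2]
gripper_width: 0.176
grasp_force: 59.9
(array([-0.493,  0.004, -0.   ]), np.float64(0.0015))
```

Gripped: 15 mm wide, only about 5 N of side load. I slide it 60 mm and feel for the end stop.

```bash
python3 -m pendant '[[0,[-0.06,0.0,0],0],[0,[-0.14,0.001,0],0],[0,[-0.22,0.002,0],0],[0,[-0.3,0.002,0],0],[0,[-0.38,0.003,0],0],[0,[-0.44,0.004,0],0],[0,[-0.47,0.004,0],0],[0,[-0.47,0.004,0],0]]'
```

```text
time: 15.1
tool_pos: [0.5762, -0.1167, 0.1449]
tool_rot: [-0.001, 0.588, 0.809, -0.002]
contact_force: [-7.7, -1.8, 5.7]
gripper_width: 0.175
grasp_force: 60.0
```

```bash
python3 -m pendant '[[0,[-0.015,0,0],0],[0,[-0.03,0,0],0],[0,[-0.03,0,0],0]]'
```

```text
time: 15.4
tool_pos: [0.5772, -0.1196, 0.1449]
tool_rot: [-0.001, 0.588, 0.809, -0.001]
contact_force: [-7.3, -1.3, 5.9]
gripper_width: 0.174
grasp_force: 60.1
```

```bash
python3 -m pendant '[[0,[-0.01,0,0],0],[0,[-0.02,0,0],0],[0,[-0.02,0,0],0]]'| grep -E 'pos|contact'
```

```text
tool_pos: [0.5776, -0.1212, 0.1449]
contact_force: [-8.3, 0.3, 7.7]
```

```bash
python3 -m pendant '[[0,[-0.01,0,0],0],[0,[-0.02,0,0],0],[0,[-0.02,0,0],0]]'| grep -E 'pos|contact'
```

```text
tool_pos: [0.5777, -0.1213, 0.1449]
contact_force: [-12.0, 7.8, 10.8]
```

End stop found: the position holds while the force rises. I release, rise clear and check.

```bash
python3 -m pendant '[[0.3,[0.02,0,0],0],[0.6,[0.02,0,0],0],[1,[0.02,0,0],0],[1,[0.02,0,0],0],[1,[0.02,0,0],0],[1,[0.02,0,0],0]]' | grep -E 'pos|contact|width'; python3 -m pendant '[[1,[0,0,-0.1],0],[1,[0,0,-0.4],0],[1,[0,0,-0.8],0],[1,[0,0,-1],0],[1,[0,0,-1],0]]'| grep -E 'time|pos'; python3 -m pendant '[[1,[0,0.4,0],0],[1,[0,0.8,0],0],[1,[0,1,0],0],[1,[0,1,0],0]]'| grep -E 'time|pos'
python3 - <<'E'
from h import *
from plant import manip
f=manip.grab_frame('scene'); g=manip.grab_frame('top')
cv2.imwrite('pics/end.png',np.hstack([cv2.resize(i,None,fx=k,fy=k,interpolation=cv2.INTER_CUBIC) for i,k in((f['img'][170:260,170:270,::-1],4),(g['img'][120:210,220:320,::-1],4))]))
cv2.imwrite('pics/end_full.png',np.hstack([cv2.resize(i['img'][...,::-1],(400,300),interpolation=cv2.INTER_AREA) for i in(f,g)]))
cv2.imwrite('pics/endall.png',np.vstack([cv2.imread('pics/end_full.png'),cv2.imread('pics/end.png')[:300]]))
E
```

```text
tool_pos: [0.5791, -0.1211, 0.1437]
contact_force: [-0.7, 0.1, -1.3]
gripper_width: 0.997
time: 17.1
tool_pos: [0.5816, -0.1219, 0.2712]
time: 17.5
tool_pos: [0.6946, -0.0827, 0.2618]
```

View pics/endall.png

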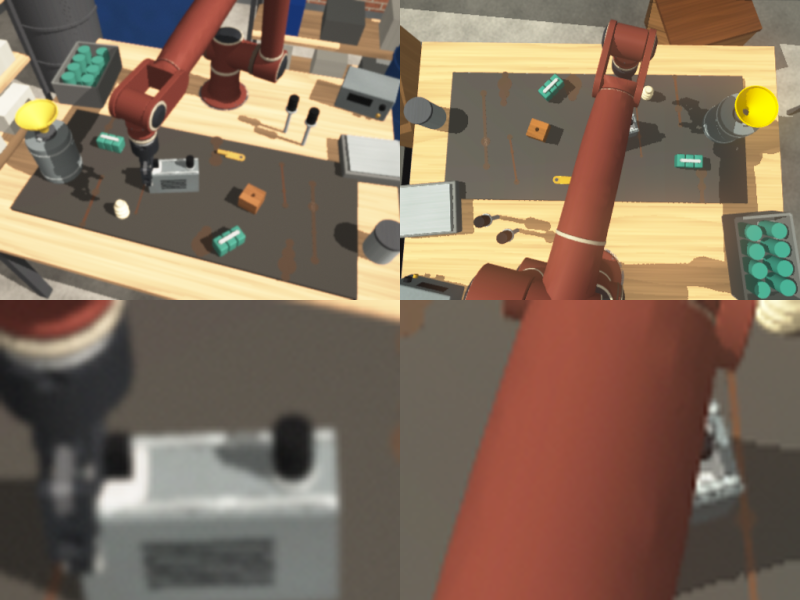

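The probe is seated upright with its collar on the block at scene ≈(243,213). The shutter is at the block's -y end over well Q (scene ≈(202,212)), the bystanders are unmoved, and the gripper is clear of everything at z = 0.26.

```bash
python3 -c "
from plant import manip
print(manip.job_done())"
```

```text
the job is handed in; nothing more can be done
None
```

The probe is fully home in the +y well (well_b), which was clear by feel past 60 mm, and the shutter is against its end stop over the -y well (well_a), taken as the jammed one by elimination; the job is handed in at about 17.6 s on the robot's clock.

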